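Hold the dust gate, slide the battery caddy home and start the charge

ROBOT

A 6-joint arm with a two-finger parallel gripper is mounted at the origin on the work surface. World frame = base frame: x ahead of the robot, y to its left, z up, the work surface at z = 0. Lengths are in m, angles in rad, forces in N, time in s.
With the tool pointing down it reaches from about 0.35 to 0.95 m from the base axis. Payload 17.4 kg.
Tool frame: the origin (TCP) lies on the centre line of the jaws, within the pads' length; the fingertips stand 22 mm ahead of it and the grasp point (between the pads) lies 3 mm ahead of it (manip.tcp_to_tips is the distance from the TCP to the fingertips, in m); z points along the fingers, y is the direction in which the jaws open and shut (so a half turn about z gives the same grasp; the last joint's range is limited). The gripper opens to 93 mm and grips with 3 to 60 N. Pads are 15 mm wide; open, the fingers measure 128 mm over their backs; the gripper's body (75 mm by 188 mm) begins 65 mm behind the grasp point.
Start: joints at [1.224, 0.116, 1.442, -0, 1.584, -0.038], TCP at [0.205, 0.643, 0.241] pointing down, gripper open.
Joint ranges: [-2.83, 2.83], [-0.83, 2.19], [0.07, 2.5], [-1.14, 4.28], [0.01, 3], [-2.97, 2.97]. Speed limits (rad/s): [1.89, 1.89, 2.22, 3.14, 3.14, 3.14].

INTERFACE

Orientations are given as a unit quaternion [x, y, z, w].
In Python, from cell import readout, viewer, ticket, manip gives the robot as it stands.
- The arm moves only by the tool play_rows, never from a script. Its argument "rows" is a list of rows, each an object with "slide": the shift along the tool's x, y, z in cm, a list of three; "twist": the turn, a rotation vector about the tool's x, y, z in rad, a list of three. A call has 1 to 12 rows; each row shifts and turns the commanded pose from where the row before left it, along the tool's axes as they then stand; what a row does not reach is not made up. A row lasts 1/12 s, in which the tool goes at most 41.7 mm and 7.16 degrees, less where a joint would pass 70% of its speed; a pose out of reach is approached as far as the arm can. A call with a gripper value outside its range is refused whole. "claw" is the opening, from 0 (shut) to 1 (fully open), set as the call begins (left out, the last holds). The fingers move at their own pace and stop on an object; "force" is the grip in N (left out, the last holds). Time passes only in rows, so rows that do not move let the fingers close. It gives the time, the measured TCP pose, the force and the opening at its end, in the units of the state.
- readout.sense(): the state, without advancing time (a new reading comes with each control period).
- viewer.camera(name): name is "scene" or "top"; returns a dict with "color" (384x512x3 uint8, red, green, blue), "intrinsics" (3x3 intrinsics, pixels), "cam_to_world" (4x4, takes a point from camera to world coordinates). Camera axes: x right, y down, z forward; pixel columns grow to the right and rows downward; lengths in m; the calibration is good to about 2 mm. A picture is of the moment at which its call begins. There is no depth.
- ticket.hand_in(): hands the job in, once; it reports no verdict.
The state is a dict: "time_s": time; "q": joint angles; "joint_vel": joint speeds; "joint_efforts": joint torques, N m; "tcp_pos": TCP position; "tool_rot": TCP orientation; "force": force on the tool from outside, world axes, zero at the start; "moment": the same for the moment, N m; "opening": finger opening in m.
Only numpy, scipy, OpenCV 4.12 (cv2) and the standard library are available. Lean on these libraries where they do the work, as an engineer would, in place of code of your own. Each camera call takes 0.05 s, during which the arm holds its last target. There are 200 camera calls.

TASK

Put the battery caddy on charge: with one fingertip press down the thumb plate beside the dock's runway to swing the dust gate up, and keep it held up clear of the caddy while you push the caddy by its upright rear tab along the runway until it is fully home against the back of the bay. Then let the gate close behind it and press the round button on the dock right down and release it. Pick nothing up: push and press with the fingers only, and leave the other things where they stand.

Things in the scene. Friction and masses are not known exactly. Their poses are not given: they have to be found in the camera images.
- dock: white charging dock, fixed. Origin on the table under the gate blade, midway across the runway; x points along the runway into the bay, y left, z up. Runway: open floor 6 mm above the table from x = -190 mm, 59 mm wide between guides 14 mm high. Right of the bay an electronics block, x 0 to 85, y -30 to -92, 58 mm high, carries the button
- bay_stop (a point): foot of the bay's back wall, dock x = 66 mm, on the runway floor. The bay lies between x = 4 mm and this wall under a clear roof whose top is 53 mm above the table. The caddy is fully home with its nose touching this wall
- pin (a point): point on the gate's hinge pin above the blade's line: dock (0, 36, 34) mm. The pin runs along the dock's x beside the runway; two posts 40 mm high carry it at dock x = -184 and -12 mm, y = 38 mm
- gate (a joint): angle (rad) of the steel dust gate, a rocker on the pin. 0 = shut: its blade hangs across the runway at dock x = 0, lower edge 14 mm above the table, and blocks the caddy. It grows as the thumb plate is pressed down and the blade swings up; the blade clears the caddy above 0.53, stop at 0.95. A spring shuts it; holding it takes 2 to 4 N at the plate
- plate (a point): middle of the top of the gate's thumb plate: a steel strip along the left of the runway, dock x -173 to -28 mm, 8 to 44 mm outboard (+y) of the pin. Shut, it slopes up outward 0.35 rad, this point 44 mm above the table, 60 mm left of the runway's middle; at the stop it slopes down outward 0.60 rad, point at 20 mm. Press or slide along it anywhere
- caddy: translucent grey battery caddy, loose, about 0.16 kg, on the runway before the gate. Origin: middle of its tray's underside; x to its nose (into the dock). Tray 58 (x) x 56 x 20 mm high, four cells in it; behind it (x = -29 mm) a tongue 20 mm wide, 5 mm high leads to an upright tab. Fully home its origin is at dock x = 37 mm and the shut gate stands over the tongue
- tab (a point): centre of the rear face of the caddy's upright push tab, 36 mm above the table. The tab is 34 mm wide, 6 mm thick, 46 mm tall from the caddy's underside (top 52 mm above the table); its rear face is 83 mm behind the caddy's origin. Push here along the dock's +x
- button (a joint): travel in m of the dock's round grey press button: 0 = up, 0.006 = right down; sprung, about 5 N to press right down
- button_top (a point): centre of the top of the button, 26 mm across, 76 mm above the table when up; pressed straight down
- spec_case: steel spectacle case, 160 x 60 x 36 mm, loose; a bystander, left of the dock. Origin at the centre of its underside
- dome_tray: green silicone tray of hearing aid domes, 90 x 68 x 16 mm, loose; a bystander, right of the runway. Origin at the centre of its underside
- pill_jar: amber jar with a cap, 44 mm across, 70 mm tall, loose; a bystander, right of the dock. Origin at the centre of its underside
- tumbler: drinking glass, 68 mm across, 95 mm tall, loose; a bystander to the side. Origin at the centre of its underside
- clock: bedside clock, 45 x 105 x 77 mm, loose; a bystander to the side. Origin at the centre of its underside
- aid_case: round hearing aid case, 68 mm across, 26 mm tall, loose; a bystander. Origin at the centre of its underside
There are look-alikes about, which are no part of the job. What is shaped like the caddy but blue is not meant.

How it is judged:
On the way, in this order (a step that is already met when the one before it is completed fails the run):
1. the gate is held open by a finger while the caddy's nose is under it (x of caddy in the frame of dock between -0.015 and 0.025 m and value of joint gate above 0.53 rad and contact force between the fingers and gate above 0.3 N), for 0.1 s.
2. the caddy is home and the gate has closed behind it (x of caddy in the frame of dock above 0.033 m and z of caddy in the frame of dock below 0.011 m and value of joint gate below 0.08 rad), for 0.2 s.
3. the button is pressed right down (value of joint button above 0.0048 m), for 0.05 s.
At the end, for the whole second after the job is handed in: the caddy stands on the runway within 4 mm of fully home and at rest, the gate is shut (under 0.08 rad) behind it, and the button has been pressed right down (4.8 mm or more) after that and let up again (all of step 2 and value of joint button below 0.002 m and linear speed of caddy below 0.01 m/s); the robot touches nothing.
It fails at once if the gate comes down on the caddy (under 0.5 rad) while the caddy's tray is beneath it (x of caddy in the frame of dock between -0.025 and 0.027 m and value of joint gate below 0.5 rad).
It fails at once if the caddy is lifted (more than 15 mm off the runway) or tipped (z of caddy in the frame of dock above 0.021 m or angle between caddy's own z axis and vertical above 0.3 rad).
It fails at once if the button is pressed before the caddy is home and the gate shut (value of joint button above 0.003 m and (x of caddy in the frame of dock below 0.033 m or value of joint gate above 0.15 rad)).
It fails at once if a bystander is moved more than 20 mm or lifted (distance of any of spec_case, dome_tray, pill_jar, tumbler, clock, aid_case from where it was at the start of the episode above 0.02 m).
It also fails if it takes over 45 s, if anything falls off the work surface, if the arm or the gripper's body presses on something with over 40 N, if the wrist force passes 120 N, or if a joint passes its speed limit or range.

## Working session

There is one attempt and no reset: what is moved stays moved. The work goes in short steps, Python scripts to look and compute and a tool call to move; the robot and the scene stay as the last step left them, time stands still between calls to the robot, and variables do not carry over. Pictures are saved under pics/ and viewed, about 8 in all and at most 12, crops included, and the job is handed in when it is done.

Besides the shell and the picture viewer there is one more tool, called after ">>>" in YAML: its name, and indented under it one key for each argument. play_rows: Moves the arm, as the interface text tells. Its arguments: {"type":"object","properties":{"rows":{"type":"array","items":{"type":"object","properties":{"slide":{"type":"array","items":{"type":"number"}},"twist":{"type":"array","items":{"type":"number"}}}}},"claw":{"type":"number"},"force":{"type":"number"}},"required":["rows"]}

```bash
mkdir -p pics; ls
cat > h.py <<'E'
import numpy as np, cv2
from cell import readout, viewer, ticket, manip
def shot(n,f):
    c=viewer.camera(n); np.savez('pics/'+f+'.npz',**c); cv2.imwrite('pics/'+f+'.png',c['color'][:,:,::-1]); return c
def crop(f,x0,y0,x1,y1,s,out):
    im=cv2.imread('pics/'+f+'.png')[y0:y1,x0:x1]; cv2.imwrite('pics/'+out+'.png',cv2.resize(im,None,fx=s,fy=s,interpolation=cv2.INTER_CUBIC))
def ray(c,u,v,z):
    K=c['intrinsics'];T=c['cam_to_world'];d=T[:3,:3]@np.linalg.solve(K,[u,v,1.]);o=T[:3,3];return o+d*(z-o[2])/d[2]
def proj(c,P):
    T=np.linalg.inv(c['cam_to_world']);p=T[:3,:3]@np.asarray(P,float)+T[:3,3];q=c['intrinsics']@p;return q[:2]/q[2]
E
python3 - <<'E'
from h import *
for n in('top','scene'):
    c=shot(n,n+'0'); print(n,c['cam_to_world'].round(3).tolist(),c['intrinsics'].round(1).tolist())
print(readout.sense(), manip.tcp_to_tips)
a=cv2.imread('pics/top0.png');b=cv2.imread('pics/scene0.png')
cv2.imwrite('pics/top0b.png',cv2.resize(a,(800,600)));cv2.imwrite('pics/scene0b.png',cv2.resize(b,(800,600)))
E
```

```text
pics
top [[-0.012, -0.994, 0.11, 0.408], [-1.0, 0.014, 0.015, -0.016], [-0.017, -0.11, -0.994, 1.491], [0.0, 0.0, 0.0, 1.0]] [[426.0, 0.0, 250.5], [0.0, 426.0, 194.4], [0.0, 0.0, 1.0]]
scene [[0.159, 0.663, -0.732, 1.56], [0.987, -0.106, 0.118, -0.174], [0.001, -0.741, -0.671, 1.01], [0.0, 0.0, 0.0, 1.0]] [[410.9, 0.0, 253.8], [0.0, 410.9, 196.8], [0.0, 0.0, 1.0]]
{'time_s': 0.1, 'q': array([ 1.22418124e+00,  1.16397757e-01,  1.44220322e+00, -1.26536918e-05,
        1.58399954e+00, -3.78021681e-02]), 'joint_vel': array([ 0.00049876, -0.00202889, -0.00041112,  0.00111964, -0.00037068,
        0.00154811]), 'joint_efforts': array([ 6.67415316e-04, -7.22890949e+01, -6.23871017e+01,  7.81368767e-02,
        2.25783081e-02, -3.96729433e-05]), 'tcp_pos': array([0.2051079 , 0.64290783, 0.24000319]), 'tool_rot': array([ 1.53793709e-01,  9.88102849e-01, -4.95860818e-04, -9.00550137e-05]), 'force': array([-0.27803997, -0.70138005, -0.46338474]), 'moment': array([-0.00898531, -0.00712003, -0.0094338 ]), 'opening': 0.0930337433692429} 0.022
```

View pics/top0b.png

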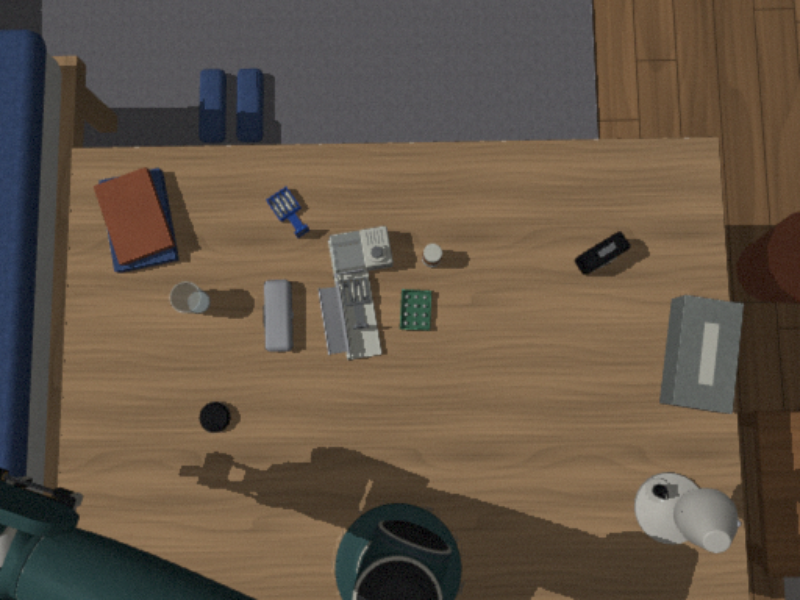

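View pics/scene0b.png

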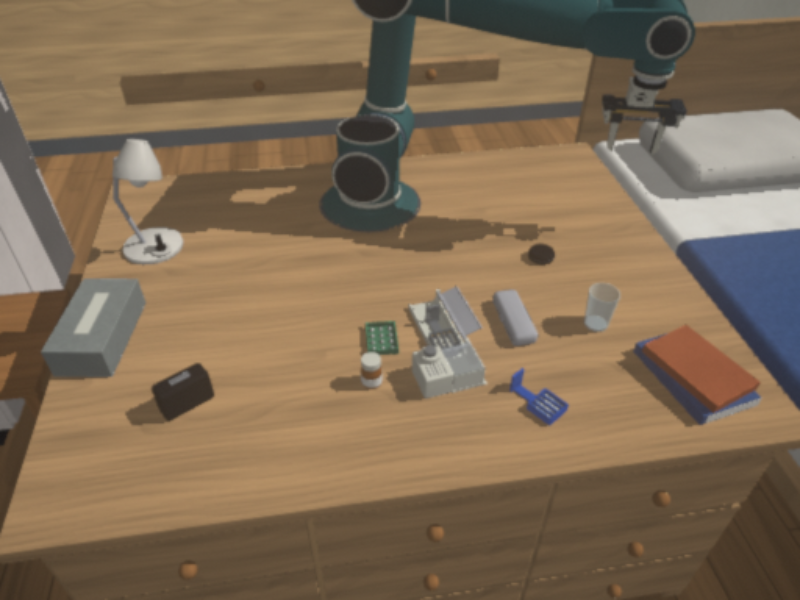

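Top view (800-px scale): the dock is at about (355,290), with its runway running from (363,357) up to (350,240). The grey caddy with cells is on the runway at (355,290). The blue look-alike at (287,207) stands loose, so it isn't the one meant. I'll enlarge the dock to confirm.

Run:
```python
from h import *
crop('top0',195,135,275,240,7,'c1'); crop('scene0',250,175,325,260,8,'c2')
a=cv2.imread('pics/c1.png');b=cv2.imread('pics/c2.png');print(a.shape,b.shape)
h=580;b=cv2.resize(b,(int(b.shape[1]*1),b.shape[0]))
a=cv2.resize(a,None,fx=580/a.shape[0],fy=580/a.shape[0]);b=cv2.resize(b,None,fx=350/b.shape[1],fy=350/b.shape[1])
o=np.zeros((580,a.shape[1]+350,3),np.uint8);o[:,:a.shape[1]]=a;o[:b.shape[0],a.shape[1]:]=b;cv2.imwrite('pics/c12.png',o);print(o.shape,a.shape,b.shape)
```

```text
(735, 560, 3) (680, 600, 3)
(580, 792, 3) (580, 442, 3) (397, 350, 3)
```

View pics/c12.png

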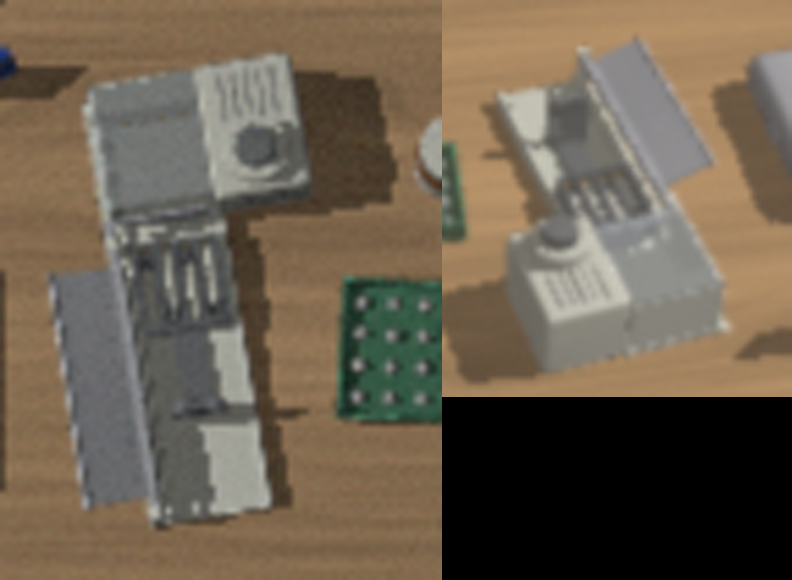

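```bash
cat > fit.py <<'E'
from h import *
from scipy.optimize import least_squares
T=dict(np.load('pics/top0.npz'));S=dict(np.load('pics/scene0.npz'))
ft=lambda p:(195+p[0]/5.525-.5,135+p[1]/5.525-.5); fs=lambda p:(250+(p[0]-442)/4.667-.5,175+p[1]/4.667-.5)
obs=[(T,ft,(85,-92,58),(288,57)),(T,ft,(0,-92,58),(309,188)),(T,ft,(85,-30,58),(195,72)),(T,ft,(-190,-33,14),(270,506)),(T,ft,(-190,33,14),(157,520)),(T,ft,(-173,77.3,50),(85,508)),(T,ft,(-28,77.3,50),(50,277)),
(S,fs,(-28,77.3,50),(713,160)),(S,fs,(-173,77.3,50),(638,40)),(S,fs,(0,-92,58),(509,237)),(S,fs,(85,-92,58),(546,324)),(S,fs,(85,-30,58),(632,292)),(S,fs,(85,-92,0),(550,370))]
def W(p,P):
    P=np.array(P)/1000;c,s=np.cos(p[2]),np.sin(p[2]);return np.array([p[0]+c*P[0]-s*P[1],p[1]+s*P[0]+c*P[1],P[2]])
f=lambda p:np.concatenate([proj(C,W(p,P))-np.array(g(q)) for C,g,P,q in obs])
r=least_squares(f,[.55,.05,.1],loss='soft_l1');p=r.x
def D(w):
    c,s=np.cos(p[2]),np.sin(p[2]);d=w[:2]-p[:2];return np.array([c*d[0]+s*d[1],-s*d[0]+c*d[1]])*1000
if __name__=='__main__':
    print(p);print(r.fun.reshape(-1,2).round(1).tolist())
    print('button',D(ray(T,*ft((258,145)),.076)),D(ray(S,*fs((560,226)),.076)))
    print('tab top',D(ray(T,*ft((200,405)),.052)))
    print('tray front/rear',D(ray(T,*ft((183,240)),.026)),D(ray(T,*ft((195,325)),.026)))
    for u,v,z,n in[(278,315,.036,'spec'),(433,253,.07,'jar'),(416,310,.016,'tray'),(190,298,.05,'tumbler'),(215,417,.026,'aid')]:
        w=ray(T,u*.64,v*.64,z);print(n,w.round(3),D(w))
E
python3 fit.py
```

```text
[0.64252498 0.09408362 0.15044888]
[[0.2, -0.7], [0.4, -0.2], [-0.8, -0.4], [-0.2, 0.6], [1.4, 1.2], [-0.1, 0.2], [-0.2, 0.1], [0.5, 0.3], [0.6, -0.4], [-0.7, -1.1], [0.3, -0.8], [0.7, 1.5], [-1.1, 1.6]]
button [ 27.71609564 -63.75343803] [ 22.41209349 -61.13116713]
tab top [-121.54766218   -2.59006891]
tray front/rear [-14.64665643  -7.09361522] [-69.07697602  -6.10392826]
spec [0.548 0.256 0.036] [-69.30063027 174.14262202]
jar [ 0.675 -0.086  0.07 ] [   4.81177661 -182.9272668 ]
tray [ 0.557 -0.048  0.016] [-106.21736083 -128.02493836]
tumbler [0.587 0.447 0.05 ] [ -2.31959227 357.22055473]
aid [0.327 0.394 0.026] [-266.85817481  344.08498109]
```

```bash
cat >> h.py <<'E'
from scipy.spatial.transform import Rotation as Ro
def delta(x,y,ztip,p=(0.6425,0.0941,0.1504)):
    s=readout.sense();R=Ro.from_quat(s['tool_rot']).as_matrix();c,sn=np.cos(p[2]),np.sin(p[2])
    w=np.array([p[0]+(c*x-sn*y)/1e3,p[1]+(sn*x+c*y)/1e3,ztip/1e3+.022])
    print('slide cm now',(R.T@(w-s['tcp_pos'])*100).round(2))
    Rd=np.array([[-c,-sn,0],[-sn,c,0],[0,0,-1]]).T;  # rows->axes: tool x=-dock x, y=dock y
    print('twist',Ro.from_matrix(R.T@Rd).as_rotvec().round(4))
    d=s['tcp_pos']-np.array([p[0],p[1],0]);print('dock tip mm',1e3*(c*d[0]+sn*d[1]),1e3*(-sn*d[0]+c*d[1]),1e3*(d[2]-.022),'F',s['force'].round(2),'dockF',c*s['force'][0]+sn*s['force'][1],'open',s['opening'],'t',s['time_s'])
E
python3 -c "
from h import *
delta(-150,34,130)"
```

```text
slide cm now [-43.4  -42.58   8.84]
twist [-1.000e-03 -3.000e-04 -4.592e-01]
dock tip mm -350.2246062857987 608.1485112061742 218.00318624230846 F [-0.28 -0.7  -0.46] dockF -0.37999155895440345 open 0.0930337433692429 t 0.1
```

>>> play_rows:
  rows:
    - {"slide": [-2,-2,0]}
    - {"slide": [-2.2,-2.2,0]}
    - {"slide": [-2.2,-2.2,0]}
    - {"slide": [-2.2,-2.2,0]}
    - {"slide": [-2.2,-2.2,0]}
    - {"slide": [-2.2,-2.2,0]}
    - {"slide": [-2.2,-2.2,0]}
    - {"slide": [-2.2,-2.2,0]}
    - {"slide": [-2.2,-2.2,0]}
    - {"slide": [-2.2,-2.2,0]}
    - {"slide": [-2.2,-2.2,0]}
    - {"slide": [-2.2,-2.2,0]}
  claw: 0.52

```text
schema error: expected keys slide, twist
```

>>> play_rows:
  rows:
    - {"slide": [-2.2,-2.2,0]}
    - {"slide": [-2.2,-2.2,0]}
    - {"slide": [-2.2,-2.2,0.5]}
    - {"slide": [-2.2,-2.2,1.0]}
    - {"slide": [-2.2,-2.2,1.0]}
    - {"slide": [-2.2,-2.2,1]}
    - {"slide": [-2,-1.5,1],"twist": [0,0,-0.09]}
    - {"slide": [-1,0,1],"twist": [0,0,-0.09]}
    - {"slide": [0,0,1],"twist": [0,0,-0.09]}
    - {"slide": [0,0,1],"twist": [0,0,-0.09]}
    - {"slide": [0,0,0.5],"twist": [0,0,-0.09]}
    - {"slide": [0,0,0]}

```text
schema error: expected keys slide, twist
```

```bash
python3 -c "
from h import *
delta(-150,34,110)"
```

```text
slide cm now [-43.4  -42.58  10.84]
twist [-1.000e-03 -3.000e-04 -4.592e-01]
dock tip mm -350.2246062857987 608.1485112061742 218.00318624230846 F [-0.28 -0.7  -0.46] dockF -0.37999155895440345 open 0.0930337433692429 t 0.1
```

>>> play_rows:
  rows:
    - {"slide": [-2,-2,0],"twist": [0,0,0]}
    - {"slide": [-2.2,-2.2,0],"twist": [0,0,0]}
    - {"slide": [-2.2,-2.2,0],"twist": [0,0,0]}
    - {"slide": [-2.2,-2.2,0],"twist": [0,0,0]}
    - {"slide": [-2.2,-2.2,0],"twist": [0,0,0]}
    - {"slide": [-2.2,-2.2,0],"twist": [0,0,0]}
    - {"slide": [-2.2,-2.2,0],"twist": [0,0,0]}
    - {"slide": [-2.2,-2.2,0],"twist": [0,0,0]}
    - {"slide": [-2.2,-2.2,0],"twist": [0,0,0]}
    - {"slide": [-2.2,-2.2,0],"twist": [0,0,0]}
    - {"slide": [-2.2,-2.2,0],"twist": [0,0,0]}
    - {"slide": [-2.2,-2.2,0],"twist": [0,0,0]}
  claw: 0.52

```text
time_s: 1.1
tcp_pos: [0.3754, 0.3124, 0.2405]
tool_rot: [0.154, 0.988, -0.0, -0.0]
force: [1.4, 0.1, -0.8]
opening: 0.0484
```

>>> play_rows:
  rows:
    - {"slide": [-2.2,-2.2,0],"twist": [0,0,0]}
    - {"slide": [-2.2,-2.2,0],"twist": [0,0,0]}
    - {"slide": [-2.2,-2.2,0.5],"twist": [0,0,0]}
    - {"slide": [-2.2,-2.2,1],"twist": [0,0,0]}
    - {"slide": [-2.2,-2.2,1],"twist": [0,0,0]}
    - {"slide": [-2.2,-2.2,1],"twist": [0,0,0]}
    - {"slide": [-2,-2,1],"twist": [0,0,-0.09]}
    - {"slide": [-1,0,1],"twist": [0,0,-0.09]}
    - {"slide": [0,0,1],"twist": [0,0,-0.09]}
    - {"slide": [0,0,1],"twist": [0,0,-0.09]}
    - {"slide": [0,0,0.5],"twist": [0,0,-0.099]}
    - {"slide": [0,0,0],"twist": [0,0,0]}

```text
time_s: 2.1
tcp_pos: [0.483, 0.1204, 0.1591]
tool_rot: [-0.077, 0.997, -0.0, -0.001]
force: [-0.4, 0.2, -0.1]
opening: 0.048
```

```bash
python3 -c "
from h import *
delta(-150,34,80)"
```

```text
slide cm now [-0.38 -1.59  5.71]
twist [-0.0001 -0.0022  0.0044]
dock tip mm -153.79211701866657 49.917169716157076 137.12270613035767 F [-0.36  0.23 -0.08] dockF -0.32561267337008376 open 0.04800883024453089 t 2.1
```

>>> play_rows:
  rows:
    - {"slide": [-0.1,-0.5,1],"twist": [0,0,0]}
    - {"slide": [-0.1,-0.6,1.5],"twist": [0,0,0]}
    - {"slide": [-0.2,-0.5,1.5],"twist": [0,0,0]}
    - {"slide": [0,0,1.5],"twist": [0,-0.002,0.004]}
    - {"slide": [0,0,0.2],"twist": [0,0,0]}
    - {"slide": [0,0,0],"twist": [0,0,0]}

```text
time_s: 2.6
tcp_pos: [0.4895, 0.1052, 0.103]
tool_rot: [-0.072, 0.997, 0.0, 0.0]
force: [0.5, 0.1, 0.1]
opening: 0.0482
```

Run:
```python
from h import *
delta(-150,34,26)
shot('top','t1');shot('scene','s1')
crop('t1',180,130,290,250,5,'a1');crop('s1',245,140,345,265,4.5,'a2')
a=cv2.imread('pics/a1.png')[:560];b=cv2.imread('pics/a2.png')[:560,:240*2]
a=cv2.resize(a,(400,int(a.shape[0]*400/a.shape[1])));b=cv2.resize(b,(390,int(b.shape[0]*390/b.shape[1])))
o=np.zeros((600,790,3),np.uint8);o[:min(600,a.shape[0]),:400]=a[:600];o[:b.shape[0],400:]=b[:600];cv2.imwrite('pics/a12.png',o)
```

```text
slide cm now [0.04 0.01 5.5 ]
twist [-0.      0.0005 -0.0065]
dock tip mm -149.60102663372692 33.92893092485418 80.9585447510669 F [0.55 0.11 0.11] dockF 0.5547152053182696 open 0.048165361639006234 t 2.6
```

View pics/a12.png

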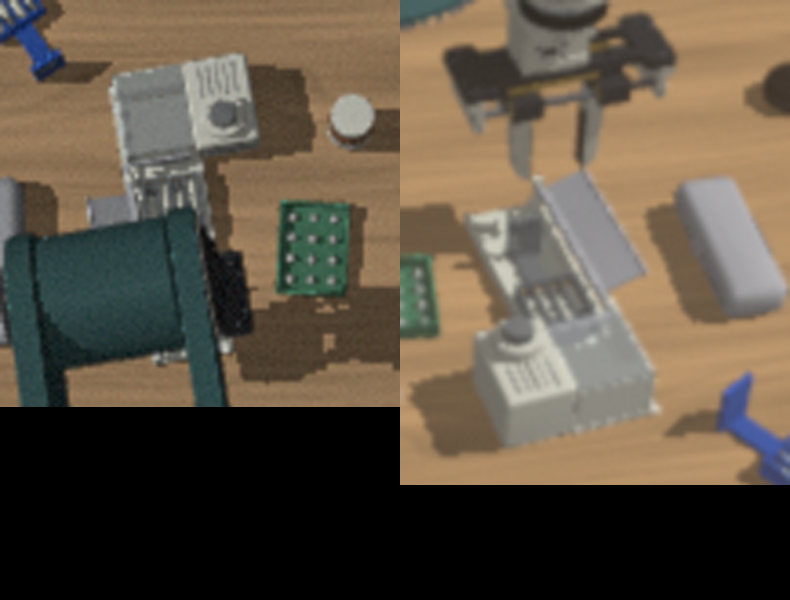

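View: finger A (520,172) is behind the tab, over the runway. Finger B (588,165) is over the plate, and the caddy is still in front of the gate. Now lowering.

>>> play_rows:
  rows:
    - {"slide": [0,0,0.7],"twist": [0,0,-0.006]}
    - {"slide": [0,0,0.7],"twist": [0,0,0]}
    - {"slide": [0,0,0.7],"twist": [0,0,0]}
    - {"slide": [0,0,0.7],"twist": [0,0,0]}
    - {"slide": [0,0,0.6],"twist": [0,0,0]}
    - {"slide": [0,0,0.5],"twist": [0,0,0]}
    - {"slide": [0,0,0.5],"twist": [0,0,0]}
    - {"slide": [0,0,0.5],"twist": [0,0,0]}
    - {"slide": [0,0,0.4],"twist": [0,0,0]}
    - {"slide": [0,0,0.2],"twist": [0,0,0]}
    - {"slide": [0,0,0],"twist": [0,0,0]}

```text
time_s: 3.62
tcp_pos: [0.4899, 0.1054, 0.0483]
tool_rot: [-0.076, 0.997, 0.0, 0.001]
force: [0.6, -0.7, 2.5]
opening: 0.0484
```

Run:
```python
from h import *
delta(-150,34,26)
shot('scene','s2')
crop('s2',255,155,335,265,5.4,'a3')
```

```text
slide cm now [ 0.09 -0.    0.03]
twist [-0.0001  0.0018  0.0017]
dock tip mm -149.1400678090919 34.02683600208158 26.30029146404344 F [ 0.58 -0.68  2.52] dockF 0.46702352883942616 open 0.04836200707497649 t 3.6167
```

View pics/a3.png

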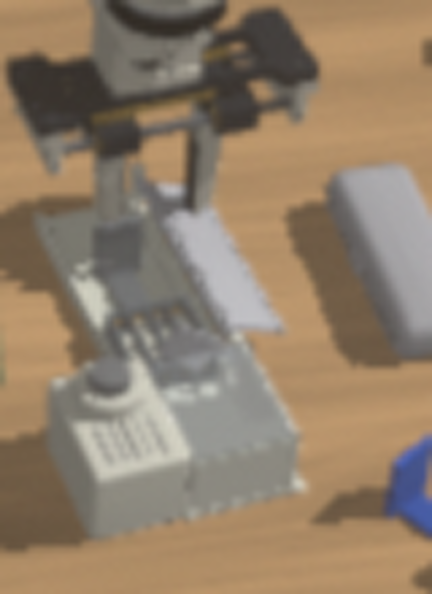

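The blade has swung up at about (185,350), finger B is on the plate, and Fz is 2.5 N. I'll estimate the gate angle from the plate's outer corner at (283,328).

Run:
```python
from fit import *
S=dict(np.load('pics/s2.npz'))
for g in(.4,.5,.6,.7,.8,.9):
    a=.35-g; print(g,[((proj(S,W(p,(x,36+44*np.cos(a),34.5+44*np.sin(a))))-[254.5,154.5])*5.4).round(0) for x in(-28,-173)])
```

```text
0.4 [array([291., 314.]), array([205., 171.])]
0.5 [array([289., 319.]), array([204., 176.])]
0.6 [array([287., 325.]), array([202., 181.])]
0.7 [array([285., 330.]), array([200., 186.])]
0.8 [array([282., 335.]), array([198., 191.])]
0.9 [array([278., 340.]), array([194., 196.])]
```

Gate is about 0.7 rad. I'll go 1.5 mm deeper for margin, then push.

>>> play_rows:
  rows:
    - {"slide": [0,0,0.15],"twist": [0,0,0]}
    - {"slide": [-0.4,0,0],"twist": [0,0,0]}
    - {"slide": [-0.4,0,0],"twist": [0,0,0]}
    - {"slide": [-0.4,0,0],"twist": [0,0,0]}
    - {"slide": [-0.4,0,0],"twist": [0,0,0]}
    - {"slide": [-0.4,0,0],"twist": [0,0,0]}
    - {"slide": [-0.4,0,0],"twist": [0,0,0]}
    - {"slide": [-0.4,0,0],"twist": [0,0,0]}
    - {"slide": [-0.4,0,0],"twist": [0,0,0]}
    - {"slide": [0,0,0],"twist": [0,0,0]}

```text
time_s: 4.5
tcp_pos: [0.5224, 0.1104, 0.0472]
tool_rot: [-0.076, 0.997, 0.0, 0.001]
force: [1.5, 0.9, 1.6]
opening: 0.0481
```

Run:
```python
from h import *
delta(-60,34,25)
shot('scene','s3')
crop('s3',255,155,335,265,5.4,'a4')
```

```text
slide cm now [-5.63 -0.03  0.04]
twist [-0.      0.0025  0.0018]
dock tip mm -116.30585343168181 34.151592551016535 25.229436833658323 F [1.47 0.92 1.64] dockF 1.5877654801230319 open 0.048130387719297674 t 4.5
```

View pics/a4.png

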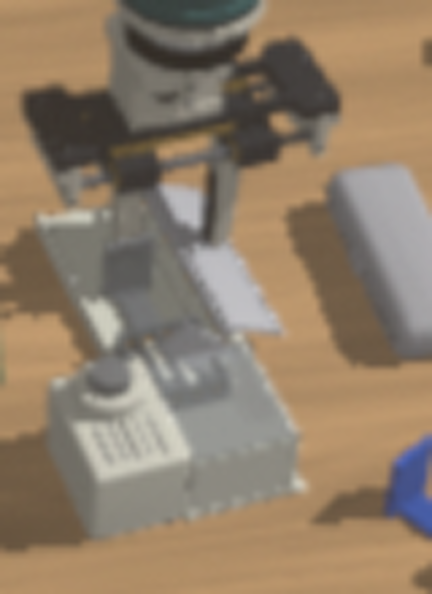

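The caddy is passing under the raised blade into the bay, with the plate still down at (280,330). Continuing.

>>> play_rows:
  rows:
    - {"slide": [-0.4,0,0],"twist": [0,0,0]}
    - {"slide": [-0.4,0,0],"twist": [0,0,0]}
    - {"slide": [-0.4,0,0],"twist": [0,0,0]}
    - {"slide": [-0.4,0,0],"twist": [0,0,0]}
    - {"slide": [-0.4,0,0],"twist": [0,0,0]}
    - {"slide": [-0.4,0,0],"twist": [0,0,0]}
    - {"slide": [-0.4,0,0],"twist": [0,0,0]}
    - {"slide": [-0.4,0,0],"twist": [0,0,0]}
    - {"slide": [-0.4,0,0],"twist": [0,0,0]}
    - {"slide": [-0.4,0,0],"twist": [0,0,0]}
    - {"slide": [-0.4,0,0],"twist": [0,0,0]}
    - {"slide": [-0.4,0,0],"twist": [0,0,0]}

```text
time_s: 5.55
tcp_pos: [0.5694, 0.1176, 0.0473]
tool_rot: [-0.076, 0.997, 0.0, 0.001]
force: [-2.8, 1.0, 1.9]
opening: 0.0483
```

>>> play_rows:
  rows:
    - {"slide": [-0.3,0,0],"twist": [0,0,0]}
    - {"slide": [-0.2,0,0],"twist": [0,0,0]}
    - {"slide": [-0.2,0,0],"twist": [0,0,0]}
    - {"slide": [-0.1,0,0],"twist": [0,0,0]}
    - {"slide": [0,0,0],"twist": [0,0,0]}

```text
time_s: 5.97
tcp_pos: [0.5772, 0.1188, 0.0474]
tool_rot: [-0.076, 0.997, 0.0, 0.001]
force: [-1.2, 0.5, 1.4]
opening: 0.0483
```

Run:
```python
from h import *
delta(-53.5,34,25)
```

```text
slide cm now [-0.74 -0.03  0.04]
twist [0.     0.0023 0.0018]
dock tip mm -60.87887074282171 34.24100559963913 25.361284317810444 F [-1.19  0.53  1.45] dockF -1.0940520321045968 open 0.04832133747058444 t 5.9667
```

Now in small steps until the force rises.

>>> play_rows:
  rows:
    - {"slide": [-0.1,0,0],"twist": [0,0,0]}
    - {"slide": [-0.1,0,0],"twist": [0,0,0]}
    - {"slide": [-0.1,0,0],"twist": [0,0,0]}
    - {"slide": [-0.1,0,0],"twist": [0,0,0]}
    - {"slide": [-0.1,0,0],"twist": [0,0,0]}

```text
time_s: 6.38
tcp_pos: [0.582, 0.1196, 0.0474]
tool_rot: [-0.076, 0.997, 0.0, 0.001]
force: [-3.1, -0.1, 2.5]
opening: 0.0481
```

>>> play_rows:
  rows:
    - {"slide": [-0.1,0,0],"twist": [0,0,0]}
    - {"slide": [0,0,0],"twist": [0,0,0]}

```text
time_s: 6.55
tcp_pos: [0.5825, 0.1196, 0.0474]
tool_rot: [-0.076, 0.997, -0.0, 0.0]
force: [-8.7, -0.4, 7.0]
opening: 0.048
```

>>> play_rows:
  rows:
    - {"slide": [-0.1,0,0],"twist": [0,0,0]}
    - {"slide": [0,0,0],"twist": [0,0,0]}

```text
time_s: 6.72
tcp_pos: [0.5827, 0.1196, 0.0474]
tool_rot: [-0.076, 0.997, -0.0, -0.001]
force: [-18.2, -1.9, 13.1]
opening: 0.0485
```

Force rises sharply at dock x ≈ -55, where the wall is expected. I'll back off slightly and check before letting the gate close.

>>> play_rows:
  rows:
    - {"slide": [0.2,0,0],"twist": [0,0,0]}
    - {"slide": [0.3,0,0],"twist": [0,0,0]}
    - {"slide": [0,0,0],"twist": [0,0,0]}

```text
time_s: 6.97
tcp_pos: [0.579, 0.1191, 0.0475]
tool_rot: [-0.076, 0.997, 0.0, 0.002]
force: [-0.2, 0.8, 2.4]
opening: 0.0484
```

Run:
```python
from fit import *
delta=__import__('h').delta; delta(-60,34,25)
S=shot('scene','s4')
crop('s4',255,155,335,265,5.4,'a5')
P=lambda q:((proj(S,W(p,q))-[254.5,154.5])*5.4).round(0)
print('home: tab top corners front',P((-40,-17,52)),P((-40,17,52)),'tray front top',P((66,-28,26)),P((66,28,26)),'rear',P((8,-28,26)),P((8,28,26)))
```

```text
slide cm now [ 0.1  -0.03  0.05]
twist [0.     0.0031 0.0018]
dock tip mm -58.998196550559506 34.2540932162981 25.53022011925791 F [-0.18  0.81  2.37] dockF -0.06008529866164149 open 0.04844713862779359 t 6.9667
home: tab top corners front [141. 312.] [192. 300.] tray front top [185. 467.] [272. 445.] rear [150. 399.] [235. 379.]
```

View pics/a5.png

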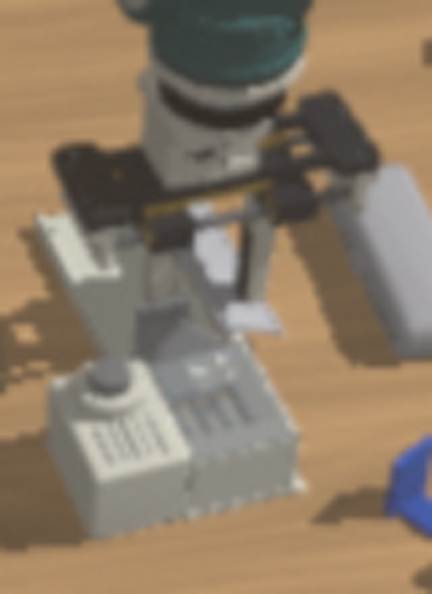

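The tab top edge runs (138,310)–(190,302), matching the home prediction of (141,312)–(192,300). The caddy is against the wall, so I'll lift to let the gate close.

>>> play_rows:
  rows:
    - {"slide": [0,0,-0.4],"twist": [0,0,0]}
    - {"slide": [0,0,-0.6],"twist": [0,0,0]}
    - {"slide": [0,0,-0.8],"twist": [0,0,0]}
    - {"slide": [0,0,-1],"twist": [0,0,0]}
    - {"slide": [0,0,-1.5],"twist": [0,0,0]}
    - {"slide": [0,0,-2],"twist": [0,0,0]}
    - {"slide": [0,0,-2],"twist": [0,0,0]}
    - {"slide": [0,0,-1],"twist": [0,0,0]}
    - {"slide": [0,0,0],"twist": [0,0,0]}
    - {"slide": [0,0,0],"twist": [0,0,0]}
  claw: 0

```text
time_s: 7.85
tcp_pos: [0.5788, 0.119, 0.1405]
tool_rot: [-0.076, 0.997, 0.0, 0.001]
force: [-0.7, -0.3, -0.9]
opening: 0.0008
```

I set the claw to close as the lift began, earlier than ideal. I'll check that nothing was disturbed and re-measure the button.

Run:
```python
from fit import *
import h
S=shot('scene','s5'); h.delta(25,-62.5,100)
crop('s5',255,155,335,265,5.4,'a6')
print('button',D(ray(S,254.5+110/5.4,154.5+375/5.4,.076)))
for q in((25,-62,76),(25,-65,76),(28,-64,76),(22,-61,76)): print(q,((proj(S,W(p,q))-[254.5,154.5])*5.4).round(),((proj(T,W(p,q))-[194.5,134.5])*5.525).round())
```

```text
slide cm now [-8.44 -9.68  1.76]
twist [-0.0001  0.0013  0.0017]
dock tip mm -59.58296807598242 34.1754402880046 117.5145499923993 F [ 0.35  0.5  -0.65] dockF 0.4182452515089717 open 0.00039347730515067246 t 7.9
button [ 26.70965752 -62.39931014]
(25, -62, 76) [110. 373.] [256. 150.]
(25, -65, 76) [105. 374.] [261. 149.]
(28, -64, 76) [108. 377.] [258. 144.]
(22, -61, 76) [110. 369.] [255. 155.]
```

View pics/a6.png

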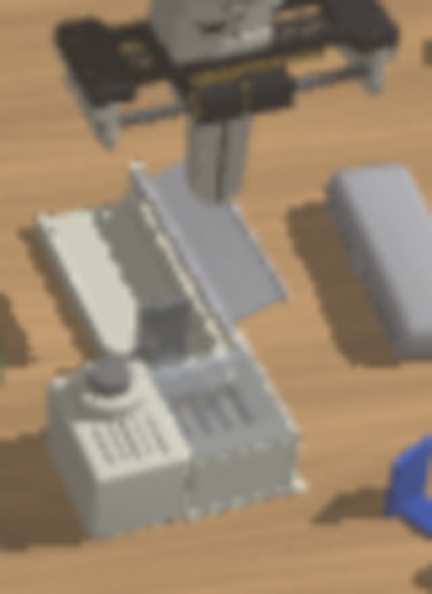

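Gate is shut (plate corner back up at (287,297)) and the tab is unmoved at (138,308). The button is at dock (27,-63).

>>> play_rows:
  rows:
    - {"slide": [-1,-1.1,0],"twist": [0,0,0]}
    - {"slide": [-1.5,-1.7,0],"twist": [0,0,0]}
    - {"slide": [-1.6,-1.8,0],"twist": [0,0,0]}
    - {"slide": [-1.6,-1.8,0],"twist": [0,0,0]}
    - {"slide": [-1.6,-1.8,0],"twist": [0,0,0]}
    - {"slide": [-1.35,-1.5,0],"twist": [0,0,0]}
    - {"slide": [0,0,1],"twist": [0,0,0]}
    - {"slide": [0,0,1],"twist": [0,0,0]}
    - {"slide": [0,0,1],"twist": [0,0,0]}
    - {"slide": [0,0,0.5],"twist": [0,0,0]}
    - {"slide": [0,0,0],"twist": [0,0,0]}

```text
time_s: 8.82
tcp_pos: [0.6779, 0.0368, 0.1033]
tool_rot: [-0.076, 0.997, 0.0, -0.0]
force: [0.7, -0.0, 0.5]
opening: 0.0002
```

Run:
```python
from fit import *
import h
h.delta(27,-63,70)
S=shot('scene','s6');crop('s6',255,155,335,265,5.4,'a7')
```

```text
slide cm now [-0.06 -0.1   1.13]
twist [ 0.0004 -0.0007  0.0025]
dock tip mm 26.403936872116244 -61.98228352179184 81.28376481426483 F [ 0.72 -0.01  0.46] dockF 0.7063159215776265 open 0.00017812764153478069 t 8.8167
```

View pics/a7.png

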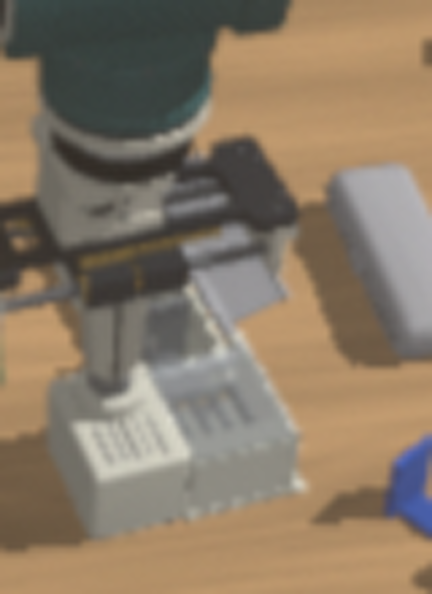

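The closed tips are centred just above the button at (110,385). Pressing.

>>> play_rows:
  rows:
    - {"slide": [0,-0.1,0.3],"twist": [0,0,0]}
    - {"slide": [0,0,0.3],"twist": [0,0,0]}
    - {"slide": [0,0,0.2],"twist": [0,0,0]}
    - {"slide": [0,0,0.1],"twist": [0,0,0]}
    - {"slide": [0,0,0.1],"twist": [0,0,0]}
    - {"slide": [0,0,0],"twist": [0,0,0]}

```text
time_s: 9.37
tcp_pos: [0.6794, 0.0355, 0.0963]
tool_rot: [-0.076, 0.997, 0.0, 0.001]
force: [-0.9, 1.7, 6.0]
opening: 0.0004
```

>>> play_rows:
  rows:
    - {"slide": [0,0,0.1],"twist": [0,0,0]}
    - {"slide": [0,0,0.1],"twist": [0,0,0]}
    - {"slide": [0,0,0],"twist": [0,0,0]}

```text
time_s: 9.62
tcp_pos: [0.6795, 0.0355, 0.096]
tool_rot: [-0.076, 0.997, 0.0, 0.002]
force: [-9.7, 2.0, 21.0]
opening: 0.0006
```

21 N with the tip still at z ≈ 74 is a hard contact above the expected bottom of 70 mm. I'll look closer.

Run:
```python
from h import *
delta(27,-63,70)
shot('scene','s7')
crop('s7',258,200,308,255,8,'a8');crop('s5',258,200,308,255,8,'b8')
a=cv2.imread('pics/a8.png');b=cv2.imread('pics/b8.png');cv2.imwrite('pics/ab8.png',np.hstack([b,a]))
s=readout.sense();print(s['moment'],s['q'])
```

```text
slide cm now [0.09 0.05 0.4 ]
twist [0.     0.0036 0.0019]
dock tip mm 27.85547582374533 -63.46052079726584 73.9889518634877 F [-9.68  2.01 20.96] dockF -9.27474736824603 open 0.0006045067898741049 t 9.6167
[0.35159261 1.6705936  0.02403318] [ 1.45822184e-02  1.97883177e-01  1.58813471e+00  5.41257448e-04
  1.35190528e+00 -1.70866441e+00]
```

View pics/ab8.png

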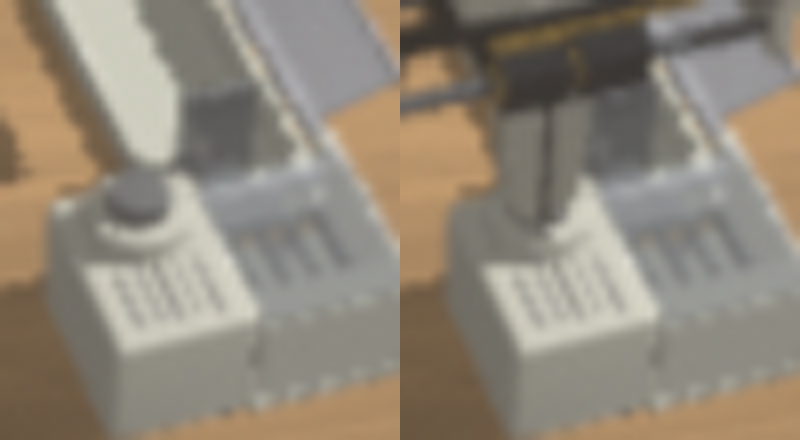

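>>> play_rows:
  rows:
    - {"slide": [0,0,0],"twist": [0,0,0]}
    - {"slide": [0,0,0],"twist": [0,0,0]}
    - {"slide": [0,0,0],"twist": [0,0,0]}

```text
time_s: 9.92
tcp_pos: [0.6796, 0.0355, 0.096]
tool_rot: [-0.076, 0.997, 0.0, 0.002]
force: [-8.9, 2.1, 21.2]
opening: 0.0003
```

>>> play_rows:
  rows:
    - {"slide": [0,0,-0.3],"twist": [0,0,0]}
    - {"slide": [0,0,0],"twist": [0,0,0]}
    - {"slide": [0,0,0],"twist": [0,0,0]}

```text
time_s: 10.17
tcp_pos: [0.6795, 0.0355, 0.0971]
tool_rot: [-0.076, 0.997, 0.0, 0.002]
force: [0.3, 2.2, 4.2]
opening: 0.0006
```

>>> play_rows:
  rows:
    - {"slide": [0,0,-0.2],"twist": [0,0,0]}
    - {"slide": [0,0,0],"twist": [0,0,0]}
    - {"slide": [0,0,0],"twist": [0,0,0]}

```text
time_s: 10.42
tcp_pos: [0.6793, 0.0354, 0.0986]
tool_rot: [-0.076, 0.997, 0.0, 0.001]
force: [2.0, 2.0, 3.5]
opening: 0.0004
```

>>> play_rows:
  rows:
    - {"slide": [0,0,-0.2],"twist": [0,0,0]}
    - {"slide": [0,0,0],"twist": [0,0,0]}
    - {"slide": [0,0,0],"twist": [0,0,0]}

```text
time_s: 10.67
tcp_pos: [0.6791, 0.0353, 0.1004]
tool_rot: [-0.076, 0.997, 0.0, 0.001]
force: [0.7, 1.0, 1.2]
opening: 0.0005
```

>>> play_rows:
  rows:
    - {"slide": [0,0,-0.2],"twist": [0,0,0]}
    - {"slide": [0,0,0],"twist": [0,0,0]}
    - {"slide": [0,0,0],"twist": [0,0,0]}

```text
time_s: 10.92
tcp_pos: [0.679, 0.0352, 0.1023]
tool_rot: [-0.076, 0.997, -0.0, 0.001]
force: [0.3, -1.2, 1.4]
opening: 0.0007
```

Between TCP z 0.102 and 0.096 the force profile is about 0.9 N/mm, ending at a hard stop. That is about 6 mm of travel and 5 N, consistent with a full press. To rule out the wide closed tips having landed on the collar, I'll press again with a single fingertip and compare depths.

>>> play_rows:
  rows:
    - {"slide": [0,0,-1],"twist": [0,0,0]}
    - {"slide": [0,0,-1],"twist": [0,0,0]}
    - {"slide": [0,1,0],"twist": [0,0,0]}
    - {"slide": [0,1,0],"twist": [0,0,0]}
    - {"slide": [0,1,0],"twist": [0,0,0]}
    - {"slide": [0,0,0],"twist": [0,0,0]}
    - {"slide": [0,0,0],"twist": [0,0,0]}
    - {"slide": [0,0,0],"twist": [0,0,0]}
    - {"slide": [0,0,0.8],"twist": [0,0,0]}
    - {"slide": [0,0,0.8],"twist": [0,0,0]}
    - {"slide": [0,0,0],"twist": [0,0,0]}
  claw: 0.52

```text
time_s: 11.83
tcp_pos: [0.6738, 0.0646, 0.1039]
tool_rot: [-0.076, 0.997, 0.0, -0.0]
force: [-0.0, 0.7, -1.1]
opening: 0.0482
```

>>> play_rows:
  rows:
    - {"slide": [0,0,0.3],"twist": [0,0,0]}
    - {"slide": [0,0,0.3],"twist": [0,0,0]}
    - {"slide": [0,0,0.2],"twist": [0,0,0]}
    - {"slide": [0,0,0],"twist": [0,0,0]}
    - {"slide": [0,0,0],"twist": [0,0,0]}

```text
time_s: 12.25
tcp_pos: [0.6747, 0.0648, 0.0988]
tool_rot: [-0.076, 0.997, -0.0, 0.001]
force: [-1.6, -1.2, 3.7]
opening: 0.0484
```

>>> play_rows:
  rows:
    - {"slide": [0,0,0.2],"twist": [0,0,0]}
    - {"slide": [0,0,0],"twist": [0,0,0]}
    - {"slide": [0,0,0],"twist": [0,0,0]}

```text
time_s: 12.5
tcp_pos: [0.6748, 0.0649, 0.0967]
tool_rot: [-0.076, 0.997, -0.0, 0.001]
force: [-0.7, -1.8, 3.8]
opening: 0.0483
```

Run:
```python
from h import *
delta(27,-33,70)
```

```text
slide cm now [0.06 0.07 0.47]
twist [-0.0002  0.0025  0.0018]
dock tip mm 27.574613607891493 -33.66729387403392 74.74071838676299 F [-0.65 -1.84  3.83] dockF -0.9199152792976835 open 0.048326771419045816 t 12.5
```

>>> play_rows:
  rows:
    - {"slide": [0,0,0.2],"twist": [0,0,0]}
    - {"slide": [0,0,0],"twist": [0,0,0]}
    - {"slide": [0,0,0],"twist": [0,0,0]}

```text
time_s: 12.75
tcp_pos: [0.675, 0.0649, 0.096]
tool_rot: [-0.076, 0.997, -0.0, 0.002]
force: [-6.2, -2.4, 15.1]
opening: 0.0485
```

>>> play_rows:
  rows:
    - {"slide": [0,0,0.2],"twist": [0,0,0]}
    - {"slide": [0,0,0],"twist": [0,0,0]}
    - {"slide": [0,0,0],"twist": [0,0,0]}

```text
time_s: 13.0
tcp_pos: [0.6752, 0.065, 0.0957]
tool_rot: [-0.076, 0.997, -0.0, 0.002]
force: [-13.8, -1.6, 29.4]
opening: 0.0484
```

The single fingertip hits the same hard stop (0.096), so the button goes right down. Releasing and retreating.

>>> play_rows:
  rows:
    - {"slide": [0,0,-0.6],"twist": [0,0,0]}
    - {"slide": [0,0,-1],"twist": [0,0,0]}
    - {"slide": [0,0,-2],"twist": [0,0,0]}
    - {"slide": [0,0,-2.5],"twist": [0,0,0]}
    - {"slide": [0,0,-2.5],"twist": [0,0,0]}
    - {"slide": [0,0,-1.5],"twist": [0,0,0]}
    - {"slide": [0,0,0],"twist": [0,0,0]}
    - {"slide": [0,0,0],"twist": [0,0,0]}
    - {"slide": [0,0,0],"twist": [0,0,0]}

```text
time_s: 13.75
tcp_pos: [0.6741, 0.065, 0.192]
tool_rot: [-0.076, 0.997, 0.0, 0.0]
force: [-0.4, -1.0, 0.3]
opening: 0.0482
```

Run:
```python
from h import *
delta(27,-33,180)
shot('scene','s9');crop('s9',215,145,345,265,5,'a9')
```

```text
slide cm now [-0.01  0.05 -1.  ]
twist [0.0002 0.0003 0.0018]
dock tip mm 26.86702504572003 -33.52426012738221 169.97333468405216 F [-0.43 -1.04  0.34] dockF -0.5789115875364746 open 0.04820666479010288 t 13.75
```

View pics/a9.png

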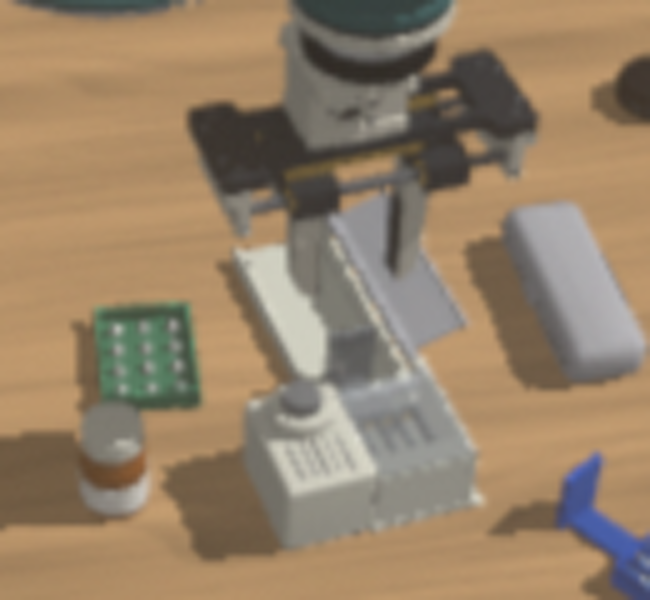

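The button is up at (300,400), the plate is up (gate shut, corner (465,325)), the caddy is home with its tab at (350,340), and the visible bystanders are in place. Handing in.

```bash
python3 -c "
from cell import ticket
print(ticket.hand_in())"
```

```text
the job is handed in; nothing more can be done
None
```

The caddy is home on charge, the gate has closed behind it, and the button has been pressed right down and released. I handed the job in at about 14 s; no verdict is reported.

- **Gate and push:** One fingertip held the plate down, with the gate at about 0.7 rad by picture. The other finger pushed the caddy by its tab until the force rose sharply (18 N) at the back wall.
- **Caddy and gate check:** The pictures show the tab within about 2–3 mm of where it should be when fully home. The plate is back up, so the gate is shut.
- **Button:** I pressed it twice, first with the closed fingers and then with a single fingertip. Both reached the same hard stop after about 6 mm of spring travel.
- **Last picture:** The button is up and the gripper is clear, with its tips about 170 mm above the table. The spectacle case, dome tray and pill jar are where they started.
- **Disagreement:** The button's hard stop read about 74 mm above the table, against the 70 mm expected. Because both presses stopped at the same height and the spring travel matched, I took this as a height offset and not a short press.
- **Slip:** I told the fingers to close as they began lifting off the plate, earlier than I should have. The next picture showed nothing had been disturbed.
- **Not checked:** I did not look again at the tumbler, clock or aid case at the end. The arm did not touch them on the path I used.

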